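# Tare the dial scale with the weighing dish on it

## Robot

A 6-joint arm with a two-finger parallel gripper is mounted at the origin on the work surface. World frame = base frame: x ahead of the robot, y to its left, z up, the work surface at z = 0. Lengths are in m, angles in degrees, forces in N, time in s.
With the tool pointing down it reaches from about 0.325 to 0.85 m from the base axis. Payload 4.4 kg.
Tool frame: the origin (TCP) lies on the centre line of the jaws, within the pads' length; the fingertips stand 17 mm ahead of it and the grasp point (between the pads) lies 2 mm behind it (r.tcp_to_tips is the distance from the TCP to the fingertips, in m); z points along the fingers, y is the line along which they close (so a half turn about z gives the same grasp; the last joint's range is limited). The gripper opens to 94 mm and grips with 3 to 60 N. Pads are 16 mm wide; open, the fingers measure 119 mm over their backs; the gripper's body (75 mm by 177 mm) begins 78 mm behind the grasp point.
Start: joints at [68.039, 11.837, 88.321, -0, 79.842, -8.623], TCP at [0.133, 0.559, 0.222] pointing down, gripper open.
Joint ranges: [-156.59, 156.59], [-49.26, 127.26], [12.9, 141.05], [-63.56, 243.56], [4.71, 150.69], [-161.64, 161.64]. Speed limits (degrees/s): [159.86, 159.86, 180, 180, 180, 180].

## Interface

Orientations are given as a 3x3 rotation matrix whose columns are the frame's x, y, z axes.
In Python, from bench import r gives the robot as it stands. The module is installed in compiled form; this text tells all that it offers.
- The arm moves only by the tool drive_tool, never from a script. Its argument "plan" is a list of rows, each a list of 7 numbers: the closure, from -1 (fully open) to 1 (shut), so that 0 is half open, then the shift along the tool's x, y, z in m, then the turn, a rotation vector about the tool's x, y, z in degrees. In form: [[fingers, tx, ty, tz, ax, ay, az], ...]. A call has 1 to 10 rows; each row shifts and turns the commanded pose from where the row before left it, along the tool's axes as they then stand; what a row does not reach is not made up. A row lasts 1/8 s, in which the tool goes at most 62.5 mm and 10.7 degrees, less where a joint would pass 70% of its speed; a pose out of reach is approached as far as the arm can. A call with a gripper value outside its range is refused whole. The fingers move at their own pace and stop on an object; "newtons" is the grip in N (left out, the last holds). Time passes only in rows, so rows that do not move let the fingers close. It gives the time, the measured TCP pose, the force, the opening and the grip force at its end, in the units of the state.
- r.state(): the state, without advancing time (a new reading comes with each control period).
- r.get_image(name): name is "scene" or "top"; returns a dict with "frame" (420x560x3 uint8, blue, green, red), "mtx" (3x3 intrinsics, pixels), "camera_from_world" (4x4, takes a point from world to camera coordinates). Camera axes: x right, y down, z forward; pixel columns grow to the right and rows downward; lengths in m; the calibration is good to about 2 mm. A picture is of the moment at which its call begins. There is no depth.
- r.sign_off(): hands the job in; it is judged then, once.
The state is a dict: "t": time; "joint_pos": joint angles; "qd": joint speeds; "joint_torque": joint torques, N m; "ee_pos": TCP position; "tool_rot": TCP orientation; "ft_force": force on the tool from outside, world axes, zero at the start; "moment": the same for the moment, N m; "width": finger opening in m; "finger_force": force on a finger pad.
Only numpy, scipy, OpenCV 4.12 (cv2) and the standard library are available. Lean on these libraries where they do the work, as an engineer would, in place of code of your own. Each camera call takes 0.05 s, during which the arm holds its last target. There are 200 camera calls.

## Task

Set the empty oblong steel dish gently, upright, in the middle of the scale's platform and let go of it. Then turn the knurled knob on the scale's sloping dial until the needle points straight at the zero mark, so that the scale reads zero with the dish on it, and let go. Leave everything else on the table where it is.

Things in the scene. Friction and masses are not known exactly. Their poses are not given: they have to be found in the camera images.
- dish_mid (a point): centre (half-way up) of the loose open-topped oblong stainless dish: 120 mm long along its x axis, 60 mm wide along y, 50 mm high, walls 3 mm, 0.2 to 0.41 kg. It stands upright on the table to one side of the scale and can be pinched from above across its 60 mm width. A round steel bowl stands on the other side of the scale
- platform_top (a point): centre of the upper face of the scale's square steel platform (150 x 150 mm, 6 mm thick, flat, no rim), 132 mm above the table. z up, x points away from the dial (the dial lies on the -x side). The platform is sprung: see platform
- platform (a joint): how far the platform has sunk, m: 0 when empty, 7.5 mm for each kilogram (1300 N/m), stop at 16 mm (about 21 N). It must not be forced down beyond 13 mm (about 17 N)
- scale: the fixed dial scale: white housing 290 mm deep, 170 mm wide, 105 mm high behind its sloping front. Origin under its centre; x points from dial to platform, z up. The platform's centre is at x = +75 mm. The dial (disc of 136 mm diameter, white face) lies on the front slope, centre at x = -65 mm, its axis leaning 35 degrees from vertical towards -x; it faces to the robot's right, or right and somewhat away from it
- dial_grip (a point): point on the dial's axis, where to grip the round knurled black knob (40 mm diameter, 34 mm proud of the face) that is one piece with the dial: 23 mm above the face, 11 mm below the knob's flat top. z is the axis, out of the face (35 degrees from vertical); x points to the zero mark and turns with the dial. Pinch it along the axis, in any direction across
- zero_mark (a point): inner end of the zero mark, a broad black bar (5 x 13 mm, the other marks are 1 mm thin) near the rim of the dial; 50 mm from the axis, 3 mm above the face; turns with the dial
- needle_tip (a point): tip of the black needle, arrow-headed, 50 mm from the axis, 3 mm above the face. It turns on the dial's axis but is moved only by the load on the platform, not by the knob. It stands exactly at the zero mark when the scale reads zero
- dial (a joint): angle of dial and knob, rad, growing clockwise as seen looking at the face; at 0 the zero mark is at the upper end of the slope. Turns from -1 to 2.2; stays where it is left (friction 0.05 N m)
- needle (a joint): angle of the needle, rad, clockwise as seen looking at the face, counted from the same upper end of the slope: the scale reads zero when dial equals needle. 0 with an empty platform, pi for each kilogram (0.6 to 1.3 with the dish on)
- bowl_mid (a point): bystander: centre of a round steel bowl, 100 mm across, 50 mm high; leave alone
- jar_mid (a point): bystander: centre of a glass jar, 60 mm across, 85 mm high; leave alone
- tin_mid (a point): bystander: centre of a steel tin with a paper label, 72 mm across, 90 mm high; leave alone
- spatula_grip (a point): bystander: handle of a spatula lying flat, 240 mm long; leave alone
- banana_mid (a point): bystander: middle of a banana lying on the table, about 190 mm long, 34 mm thick; leave alone

How it is judged:
By the outcome, as a careful person would: the job done as asked, in the order asked, and still so for the second after the job is handed in, with the robot touching nothing.
It also fails if it takes over 64 s, if anything falls off the work surface, if the arm or the gripper's body presses on something with over 40 N, if the wrist force passes 120 N, or if a joint passes its speed limit or range.

## Working session

There is one attempt and no reset: what is moved stays moved. The work goes in short steps, Python scripts to look and compute and a tool call to move; the robot and the scene stay as the last step left them, time stands still between calls to the robot, and variables do not carry over. Pictures are saved under pics/ and viewed, at most 10 in all, crops included, and the job is handed in when it is done.

Besides the shell and the picture viewer there is one more tool, called after ">>>" as name(argument=value, ...) on one line, values as JSON. drive_tool: Moves the arm, as the interface text tells. Its arguments: {"type":"object","properties":{"plan":{"type":"array"},"newtons":{"type":"number"}},"required":["plan"]}

```bash
mkdir -p pics; cat > h.py <<'E'
import numpy as np, cv2
from bench import r
def cam(n):
    d=r.get_image(n); return d["frame"],np.array(d["mtx"]),np.array(d["camera_from_world"])
def ray(K,T,uv,z):
    "pixel -> world point on height z"
    R,t=T[:3,:3],T[:3,3]; c=-R.T@t
    d=R.T@np.linalg.solve(K,[uv[0],uv[1],1]); return c+d*(z-c[2])/d[2]
def proj(K,T,p):
    q=K@(T[:3,:3]@np.array(p)+T[:3,3]); return q[:2]/q[2]
E
python3 - <<'E'
from h import *
for n in("scene","top"):
    f,K,T=cam(n); cv2.imwrite(f"pics/{n}0.png",cv2.resize(f,None,fx=1.42,fy=1.42,interpolation=cv2.INTER_CUBIC)); np.savez(n+"0.npz",f=f,K=K,T=T)
    print(n,-T[:3,:3].T@T[:3,3],T[:3,:3].tolist(),K[0,0])
s=r.state();print(s["tool_rot"],s["ee_pos"],s["t"],s["width"])
E
```

```text
scene [ 1.21145    -0.48162293  0.71813758] [[0.5690439969082446, 0.8222953000433871, 0.004401035019800383], [0.5070886555339864, -0.3466916743483029, -0.7890918694083119], [-0.6473407333170248, 0.4512597062270531, -0.6142594342168869]] 418.4123431875662
top [ 0.28299454 -0.03885478  1.4409271 ] [[-0.007453636072958181, -0.9999691693032241, 0.002470577323512706], [-0.9775368153651236, 0.006765970063290888, -0.21065610899025602], [0.2106328984634259, -0.0039852342618987, -0.9775571083025144]] 494.3994657150346
[[-9.73010538e-01  2.30759477e-01 -7.46134064e-04]
 [ 2.30760502e-01  9.73008741e-01 -1.89247988e-03]
 [ 2.89287299e-04 -2.01358114e-03 -9.99997931e-01]] [0.13242981 0.5588348  0.22141873] 0.1 0.094060720674321
```

View pics/scene0.png

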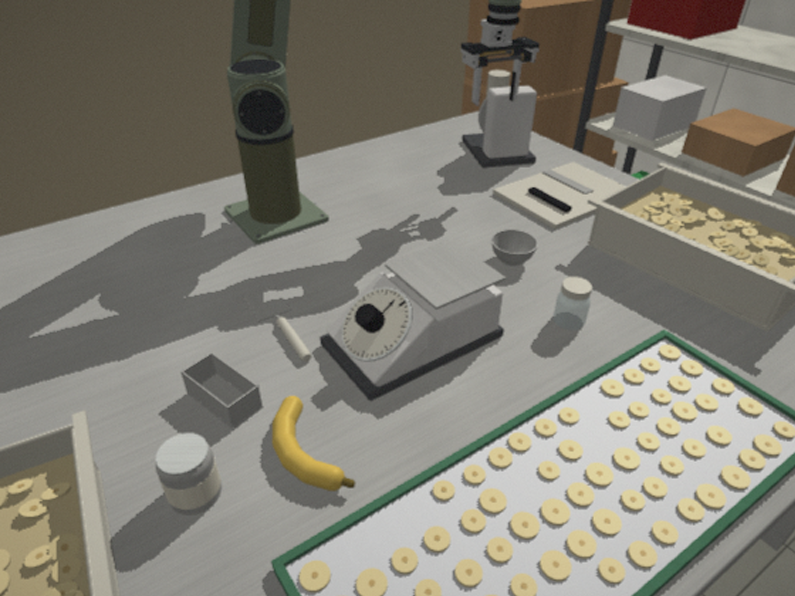

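View pics/top0.png

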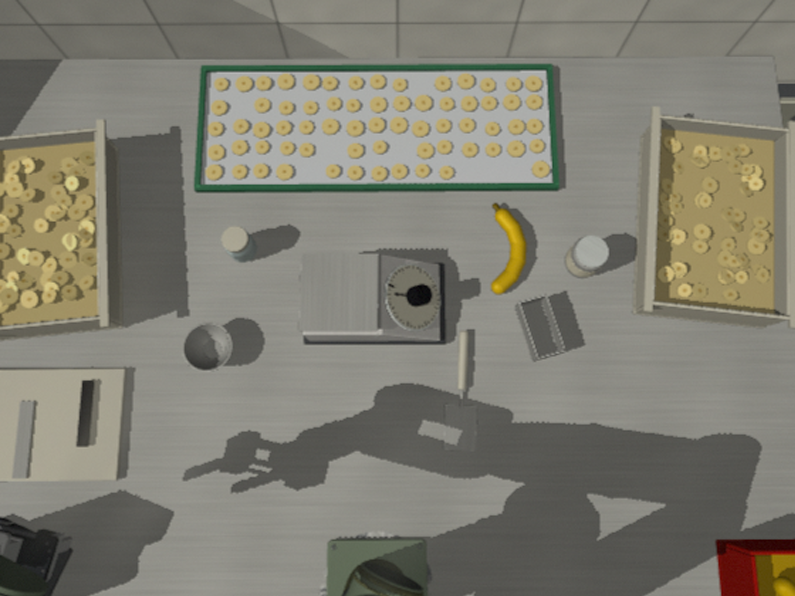

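Scene: the dish is at about (222,388), the scale at (415,320), with the banana, jar and tin around them. Top: the dish is at about (550,325), the platform at (340,297) and the knob at (418,295). I'll zoom in for corners.

```bash
python3 - <<'E'
from h import *
t=np.load("top0.npz")["f"]
z=lambda f,x0,y0,w,h,s:cv2.resize(f[y0:y0+h,x0:x0+w],None,fx=s,fy=s,interpolation=cv2.INTER_CUBIC)
a=z(t,205,170,110,75,7)   # scale
cv2.imwrite("pics/c1.png",a)
b=z(t,355,200,64,60,6); s=np.load("scene0.npz")["f"]; c=z(s,120,245,70,60,6)
cv2.imwrite("pics/c2.png",np.hstack([b,c])[:600,:])
E
```

```text
(no output)
```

View pics/c1.png

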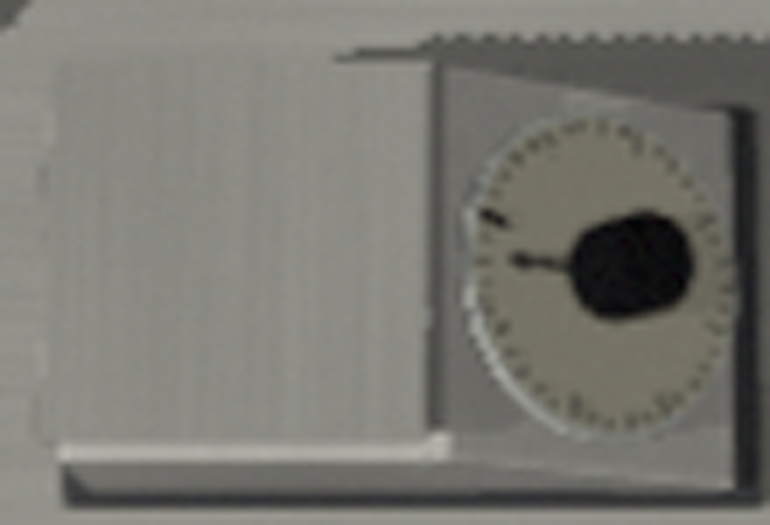

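View pics/c2.png

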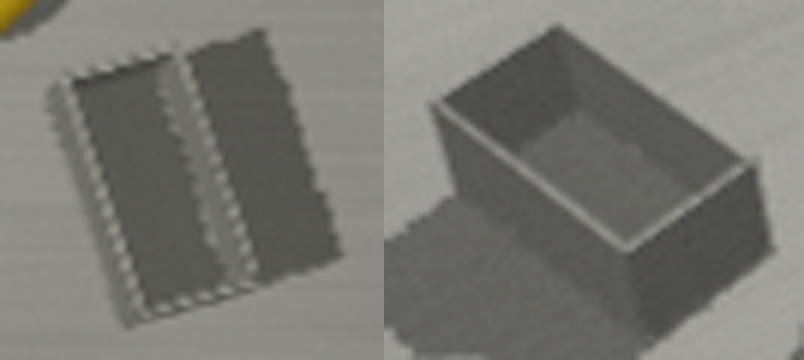

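Top crop: platform corners are near (55,52), (432,58), (428,440) and (52,443), the zero mark at (493,217), the needle tip at (515,260), and the knob top's centre around (648,264). Dish rim corners are clear in both views.

```bash
cat > fit.py <<'E'
from h import *
from scipy.optimize import least_squares as LS
d={n:np.load(n+"0.npz") for n in("top","scene")}
P=lambda n,p:proj(d[n]["K"],d[n]["T"],p)
un=lambda a,o,s:(np.array(a,float)+.5)/s-.5+np.array(o)
def rect(x,y,th,L,W,z):
    c,s=np.cos(th),np.sin(th)
    return [np.array([x+c*a-s*b,y+s*a+c*b,z]) for a,b in((L/2,W/2),(L/2,-W/2),(-L/2,-W/2),(-L/2,W/2))]
# dish: order long axis + (away from robot): left(+y), right, near right, near left
t=un([[62,82],[183,48],[258,283],[140,318]],(355,200),6)
s=un([[244,248],[50,105],[176,28],[371,160]],(120,245),6)
# scene assignment by proximity of projected corners
def resd(v):
    c=rect(v[0],v[1],v[2],.12,.06,.05); e=[]
    for n,m in(("top",t),("scene",s)):
        q=np.array([P(n,k) for k in c])
        for p in q: e.append(p-m[np.argmin(np.linalg.norm(m-p,axis=1))])
    return np.ravel(e)
c0=np.mean([ray(d["top"]["K"],d["top"]["T"],k,.05) for k in t],0)
for th in(-.3,0.3):
    o=LS(resd,[c0[0],c0[1],th]); print("dish",o.x[:2],np.degrees(o.x[2]),np.abs(o.fun).max())
w=[ray(d["scene"]["K"],d["scene"]["T"],k,.05) for k in s]; print("scene c",np.mean(w,0),"top c",c0)
tp=un([[55,52],[432,58],[428,440],[52,443]],(205,170),7)
w=np.array([ray(d["top"]["K"],d["top"]["T"],k,.132) for k in tp]); print(w.round(4).tolist())
def resp(v):
    c=rect(*v,.15,.15,.132); c=[c[1],c[2],c[3],c[0]]
    # x axis = +y: far-left corner is (+x,-y)
    return np.ravel([P("top",c[0])-tp[0],P("top",c[1])-tp[1],P("top",c[2])-tp[2],P("top",c[3])-tp[3]])
o=LS(resp,[*w.mean(0)[:2],np.pi/2]); print("plat",o.x[:2],np.degrees(o.x[2]),o.fun.round(2))
x,y,th=o.x; ux=np.array([np.cos(th),np.sin(th),0])
pc=np.array([x,y,0]); org=pc-.075*ux; base=org-.065*ux; ax=-ux*np.sin(np.radians(35))+np.array([0,0,np.cos(np.radians(35))])
# dial height from scene knob blob & ellipse
m=lambda n,p:P(n,p)
for h in(.06,.065,.07,.075,.08,.085):
    f=base+[0,0,h]
    print(h,"scene face",((m("scene",f)+.5)*1.42).round(1),"knobtop",((m("scene",f+.034*ax)+.5)*1.42).round(1),
     "topcrop face",((m("top",f)-[205,170]+.5)*7).round(0),"knobtop",((m("top",f+.034*ax)-[205,170]+.5)*7).round(0))
print("scene plat corners",[((m("scene",k)+.5)*1.42).round(0).tolist() for k in rect(x,y,th,.15,.15,.132)])
f=d["scene"]["f"]; cv2.imwrite("pics/c3.png",cv2.resize(f[165:285,215:365],None,fx=5,fy=5,interpolation=cv2.INTER_CUBIC))
E
python3 fit.py
```

```text
dish [ 0.5052799  -0.33220192] 15.637842738501522 2.208848895693052
dish [ 0.5052799  -0.33220192] 15.637849052624892 2.2088479542765356
scene c [ 0.50860043 -0.33258685  0.05      ] top c [ 0.50306252 -0.33225545  0.05      ]
[[0.6397, 0.1404, 0.132], [0.6363, -0.0071, 0.132], [0.4854, -0.0053, 0.132], [0.4852, 0.1383, 0.132]]
plat [0.5616164  0.06657195] 89.71688755167638 [-0.31  0.97  0.64  0.01  1.04 -0.33 -1.36 -0.64]
0.06 scene face [376.4 331.7] knobtop [366.2 323.2] topcrop face [600. 283.] knobtop [651. 269.]
0.065 scene face [376.4 329.4] knobtop [366.1 320.9] topcrop face [601. 280.] knobtop [651. 266.]
0.07 scene face [376.3 327.2] knobtop [366.  318.5] topcrop face [601. 278.] knobtop [652. 264.]
0.075 scene face [376.3 324.9] knobtop [365.9 316.2] topcrop face [601. 275.] knobtop [652. 261.]
0.08 scene face [376.2 322.6] knobtop [365.9 313.8] topcrop face [601. 273.] knobtop [653. 258.]
0.085 scene face [376.2 320.3] knobtop [365.8 311.4] topcrop face [602. 270.] knobtop [653. 256.]
scene plat corners [[451.0, 239.0], [506.0, 277.0], [435.0, 308.0], [384.0, 264.0]]
```

View pics/c3.png

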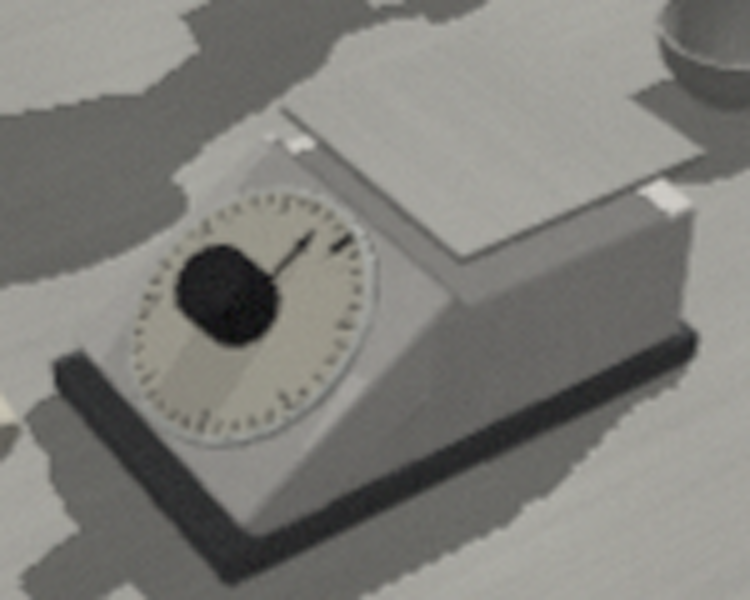

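Corner checks agree within about 1 px. Platform centre is (0.5615, 0.0665) with scale x along +y, the dial face centre is at z≈0.076, and the dish is at (0.506, -0.332) with yaw 15.6°. Moving over the dish now.

>>> drive_tool(plan=[[-1, -0.043, -0.036, 0, 0, 0, 0], [-1, -0.043, -0.036, 0, 0, 0, 0], [-1, -0.043, -0.036, 0, 0, 0, 0], [-1, -0.043, -0.036, 0, 0, 0, 0], [-1, -0.043, -0.036, 0, 0, 0, 0], [-1, -0.043, -0.036, 0, 0, 0, 0], [-1, -0.043, -0.036, 0, 0, 0, 0], [-1, -0.043, -0.036, 0, 0, 0, 0]], newtons=25)

```text
t: 1.1
ee_pos: [0.4015, 0.1983, 0.2222]
tool_rot: [[-0.973, 0.231, -0.0], [0.231, 0.973, 0.0], [0.0, 0.0, -1.0]]
ft_force: [1.9, 0.5, -1.2]
width: 0.0936
finger_force: 0.0
```

>>> drive_tool(plan=[[-1, -0.0225, -0.0493, 0, 0, 0, 0], [-1, -0.0225, -0.0493, 0, 0, 0, 0], [-1, -0.0225, -0.0493, 0, 0, 0, 0], [-1, -0.0225, -0.0493, 0, 0, 0, 0], [-1, -0.0225, -0.0493, 0, 0, 0, 0], [-1, -0.0225, -0.0493, 0, 0, 0, 0], [-1, -0.0225, -0.0493, 0, 0, 0, 0], [-1, -0.0225, -0.0493, 0, 0, 0, 0], [-1, -0.0225, -0.0493, 0, 0, 0, 0], [-1, -0.0225, -0.0493, 0, 0, 0, 0]])

```text
t: 2.35
ee_pos: [0.506, -0.3333, 0.2218]
tool_rot: [[-0.973, 0.231, -0.001], [0.231, 0.973, 0.001], [0.001, 0.001, -1.0]]
ft_force: [0.7, 0.5, 0.3]
width: 0.094
finger_force: 0.0
```

>>> drive_tool(plan=[[-1, 0, 0, 0, 0, 0, 10], [-1, 0, 0, 0, 0, 0, 10], [-1, 0, 0, 0, 0, 0, 10], [-1, 0, 0, 0, 0, 0, 10], [-1, 0, 0, 0, 0, 0, 10], [-1, 0, 0, 0, 0, 0, 10], [-1, 0, 0, 0, 0, 0, 10], [-1, 0, 0, 0, 0, 0, 10], [-1, 0, 0, 0, 0, 0, 10], [-1, 0, 0, 0, 0, 0, 10]])

```text
t: 3.6
ee_pos: [0.5058, -0.3314, 0.2217]
tool_rot: [[0.401, 0.916, -0.001], [0.916, -0.401, 0.001], [0.0, -0.001, -1.0]]
ft_force: [0.4, 0.4, -0.4]
width: 0.094
finger_force: 0.0
```

>>> drive_tool(plan=[[-1, 0, 0, 0, 0, 0, 10], [-1, 0, 0, 0, 0, 0, 10], [-1, 0, 0, 0, 0, 0, 10], [-1, 0, 0, 0, 0, 0, 10], [-1, 0, 0, 0, 0, 0, 10], [-1, 0, 0, 0, 0, 0, 1], [-1, 0, 0, 0, 0, 0, 0]])

```text
t: 4.47
ee_pos: [0.506, -0.3316, 0.2221]
tool_rot: [[0.962, 0.272, -0.001], [0.272, -0.962, 0.0], [-0.0, -0.001, -1.0]]
ft_force: [-0.3, 0.0, 0.5]
width: 0.0941
finger_force: 0.0
```

>>> drive_tool(plan=[[-1, 0, 0, 0.04, 0, 0, 0], [-1, 0, 0, 0.04, 0, 0, 0], [-1, 0, 0, 0.04, 0, 0, 0], [-1, 0, 0, 0.03, 0, 0, 0], [-1, 0, 0, 0.02, 0, 0, 0], [-1, 0, 0, 0.017, 0, 0, 0], [-1, 0, 0, 0, 0, 0, 0]])

```text
t: 5.35
ee_pos: [0.5055, -0.3312, 0.0343]
tool_rot: [[0.963, 0.27, -0.002], [0.27, -0.963, 0.001], [-0.001, -0.002, -1.0]]
ft_force: [-0.3, -1.1, 0.3]
width: 0.094
finger_force: 0.0
```

>>> drive_tool(plan=[[1, 0, 0, 0, 0, 0, 0], [1, 0, 0, 0, 0, 0, 0], [1, 0, 0, 0, 0, 0, 0], [1, 0, 0, 0, 0, 0, 0], [1, 0, 0, 0, 0, 0, 0], [1, 0, 0, 0, 0, 0, 0], [1, 0, 0, 0, 0, 0, 0], [1, 0, 0, 0, 0, 0, 0]], newtons=25)

```text
t: 6.35
ee_pos: [0.5064, -0.332, 0.036]
tool_rot: [[0.963, 0.27, 0.001], [0.27, -0.963, -0.001], [0.0, 0.001, -1.0]]
ft_force: [-0.6, 0.1, 4.6]
width: 0.0601
finger_force: 25.0
```

>>> drive_tool(plan=[[1, 0, 0, -0.02, 0, 0, 0], [1, 0, 0, -0.03, 0, 0, 0], [1, 0, 0, -0.04, 0, 0, 0], [1, 0, 0, -0.04, 0, 0, 0], [1, 0, 0, -0.04, 0, 0, 0], [1, 0, 0, -0.03, 0, 0, 5.5], [1, 0, 0, 0, 0, 0, 5], [1, 0, 0, 0, 0, 0, 5], [1, 0, 0, 0, 0, 0, 0]])

```text
t: 7.48
ee_pos: [0.5055, -0.3311, 0.2349]
tool_rot: [[1.0, 0.004, -0.001], [0.004, -1.0, 0.001], [-0.001, -0.001, -1.0]]
ft_force: [-1.3, -0.8, -3.8]
width: 0.06
finger_force: 25.0
```

```bash
python3 - <<'E'
from h import *
f,K,T=cam("scene"); s=r.state(); p=np.array(s["ee_pos"]);R=np.array(s["tool_rot"]);print(p,R.tolist(),s["ft_force"])
# predicted rim corners: rim height = bottom+.05, bottom = tcp-.0355
c=p+[0,0,.0145]
u0=proj(K,T,c).astype(int)-[70,50]
o=np.array([u0[0],u0[1]]); a=cv2.resize(f[o[1]:o[1]+100,o[0]:o[0]+130],None,fx=6,fy=6,interpolation=cv2.INTER_CUBIC)
for z in(.0145,-.0355):
  for i in(1,-1):
   for j in(1,-1):
    q=((proj(K,T,p+[0,0,z]+R[:,0]*.06*i+R[:,1]*.03*j)-o+.5)*6).astype(int); cv2.drawMarker(a,tuple(map(int,q)),(0,0,255),0,8,1)
cv2.imwrite("pics/d1.png",a)
E
```

```text
[ 0.50559032 -0.33116922  0.2348608 ] [[0.9999896654593946, 0.004363029208835556, -0.0012778695280762512], [0.0043645277930779505, -0.9999897882651696, 0.001172289437282413], [-0.0012727417457554131, -0.001177854619280856, -0.9999984963923417]] [ 0.3317447  -0.59981232 -3.68609898]
```

View pics/d1.png

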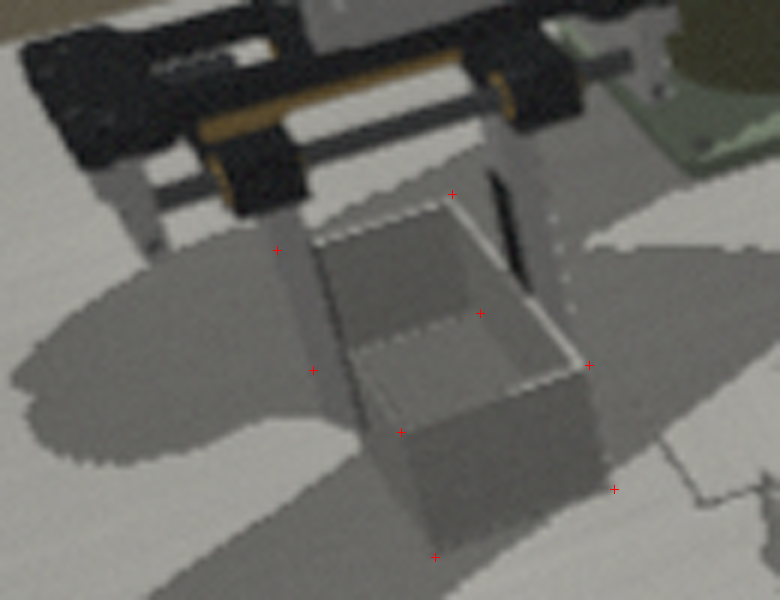

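The dish is held level and matches the predicted corners within 1–2 px. Moving over the platform.

>>> drive_tool(plan=[[1, 0.004, -0.02, 0, 0, 0, 0], [1, 0.006, -0.044, 0, 0, 0, 0], [1, 0.006, -0.045, 0, 0, 0, 0], [1, 0.006, -0.045, 0, 0, 0, 0], [1, 0.006, -0.045, 0, 0, 0, 0], [1, 0.006, -0.045, 0, 0, 0, 0], [1, 0.006, -0.045, 0, 0, 0, 0], [1, 0.006, -0.045, 0, 0, 0, 0], [1, 0.006, -0.044, 0, 0, 0, 0], [1, 0.004, -0.02, 0, 0, 0, 0]])

```text
t: 8.78
ee_pos: [0.5602, 0.0698, 0.2354]
tool_rot: [[1.0, 0.007, -0.001], [0.007, -1.0, 0.001], [-0.001, -0.001, -1.0]]
ft_force: [1.0, 0.4, -3.9]
width: 0.0601
finger_force: 25.0
```

>>> drive_tool(plan=[[1, 0, 0, 0.02, 0, 0, 0], [1, 0, 0, 0.02, 0, 0, 0], [1, 0, 0, 0.015, 0, 0, 0], [1, 0, 0, 0.005, 0, 0, 0], [1, 0, 0, 0, 0, 0, 0], [1, 0, 0, 0, 0, 0, 0]])

```text
t: 9.52
ee_pos: [0.5617, 0.0663, 0.1764]
tool_rot: [[1.0, 0.003, 0.002], [0.003, -1.0, -0.0], [0.002, 0.0, -1.0]]
ft_force: [0.4, -0.4, -3.4]
width: 0.0598
finger_force: 25.0
```

>>> drive_tool(plan=[[1, 0, 0, 0.003, 0, 0, 0], [1, 0, 0, 0.003, 0, 0, 0], [1, 0, 0, 0.002, 0, 0, 0], [1, 0, 0, 0.001, 0, 0, 0], [1, 0, 0, 0, 0, 0, 0], [1, 0, 0, 0, 0, 0, 0], [1, 0, 0, 0, 0, 0, 0]])

```text
t: 10.4
ee_pos: [0.561, 0.0665, 0.1666]
tool_rot: [[1.0, 0.003, -0.0], [0.003, -1.0, -0.0], [-0.0, 0.0, -1.0]]
ft_force: [-1.6, 0.3, -1.6]
width: 0.06
finger_force: 25.0
```

>>> drive_tool(plan=[[1, 0, 0, 0.001, 0, 0, 0], [1, 0, 0, 0.001, 0, 0, 0], [1, 0, 0, 0, 0, 0, 0], [1, 0, 0, 0, 0, 0, 0]])

```text
t: 10.9
ee_pos: [0.561, 0.0664, 0.1647]
tool_rot: [[1.0, 0.003, 0.0], [0.003, -1.0, -0.0], [0.0, 0.0, -1.0]]
ft_force: [-2.0, -0.9, 0.5]
width: 0.0597
finger_force: 25.0
```

>>> drive_tool(plan=[[0.2, 0, 0, 0, 0, 0, 0], [-0.2, 0, 0, 0, 0, 0, 0], [-0.6, 0, 0, 0, 0, 0, 0], [-1, 0, 0, 0, 0, 0, 0], [-1, 0, 0, 0, 0, 0, 0], [-1, 0, 0, -0.02, 0, 0, 0], [-1, 0, 0, -0.04, 0, 0, 0], [-1, 0, 0, -0.05, 0, 0, 0]])

```text
t: 11.9
ee_pos: [0.5603, 0.0665, 0.2743]
tool_rot: [[1.0, 0.003, -0.003], [0.003, -1.0, 0.0], [-0.003, -0.0, -1.0]]
ft_force: [0.7, -0.1, 0.1]
width: 0.0943
finger_force: 0.0
```

>>> drive_tool(plan=[[-1, 0, 0.03, -0.02, 0, 0, 0], [-1, 0, 0.05, -0.02, 0, 0, 0], [-1, 0, 0.05, 0, 0, 0, 0], [-1, 0, 0.05, 0, 0, 0, 0], [-1, 0, 0.05, 0, 0, 0, 0], [-1, 0, 0.04, 0, 0, 0, 0], [-1, 0, 0, 0, 0, 0, 0]])

```text
t: 12.78
ee_pos: [0.5615, -0.2064, 0.314]
tool_rot: [[1.0, -0.001, -0.0], [-0.001, -1.0, -0.0], [-0.0, 0.0, -1.0]]
ft_force: [-0.9, 0.4, -0.2]
width: 0.0939
finger_force: 0.0
```

```bash
python3 - <<'E'
from h import *
out=[]
for n in("top","scene"):
    f,K,T=cam(n); np.savez(n+"1.npz",f=f,K=K,T=T)
    x,y,w,h=(205,165,110,85) if n=="top" else (230,155,110,85)
    out.append(cv2.resize(f[y:y+h,x:x+w],None,fx=3.6 if 0 else 5.4,fy=5.4,interpolation=cv2.INTER_CUBIC))
a=np.vstack(out); 
cv2.imwrite("pics/e1.png",np.hstack([cv2.resize(o,(400,309)) for o in out]))
cv2.imwrite("pics/e2.png",out[0]);cv2.imwrite("pics/e3.png",out[1])
s=r.state();print(s["joint_pos"],s["ft_force"])
E
```

```text
[-2.82307909e+01  1.15213101e+01  7.79477803e+01  3.88972407e-02
  9.05580702e+01  6.16496565e+01] [ 0.33912988 -0.38149842 -0.19493394]
```

View pics/e3.png

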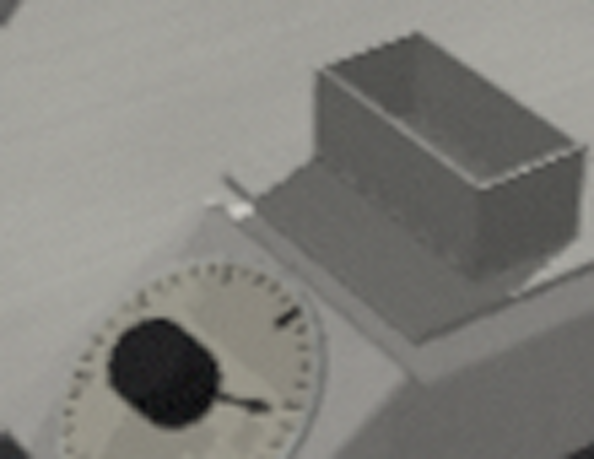

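The dish is upright on the platform, rim corners (317,70), (418,32), (585,150) and (482,187). The needle tip is at (268,408) and the zero mark at (287,318).

```bash
cat > dial.py <<'E'
from h import *
d=np.load("scene1.npz");K,T=d["K"],d["T"]
pc=np.array([.5616,.0666,0]);th=np.radians(89.72);ux=np.array([np.cos(th),np.sin(th),0]);a=np.radians(35)
ax=-ux*np.sin(a)+np.array([0,0,np.cos(a)]); up=ux*np.cos(a)+np.array([0,0,np.sin(a)]); rt=np.cross(up,ax)
C=pc-.14*ux+[0,0,.0762]
def ang(uv):
    o=-T[:3,:3].T@T[:3,3]; v=T[:3,:3].T@np.linalg.solve(K,[*uv,1]); c=C+.003*ax
    q=o+v*((c-o)@ax)/(v@ax)-c; return np.degrees(np.arctan2(q@rt,q@up)).round(1),(np.hypot(q@rt,q@up)*1e3).round(1)
E
python3 - <<'E'
from dial import *
u=lambda p,o,s:(np.array(p)+.5)/s-.5+o
e=lambda p:u(p,[230,155],5.4)
rim=[(317,70),(418,32),(585,150),(482,187)]
w=np.array([ray(K,T,e(p),.179) for p in rim]);print(w.round(3).tolist(),w.mean(0))
print("needle now",ang(e((270,409))),"mark ctr",ang(e((287,318))))
print("old needle",ang(u((314,232),[215,165],5)),"mark ctr",ang(u((341,243),[215,165],5)))
print("axis",ax,"grip25",C+.025*ax,"TCP at",C+.023*ax,"standoff",C+.123*ax)
E
```

```text
[[0.505, 0.034, 0.179], [0.505, 0.092, 0.179], [0.623, 0.091, 0.179], [0.62, 0.037, 0.179]] [0.56336283 0.0637817  0.179     ]
needle now (np.float64(63.5), np.float64(46.5)) mark ctr (np.float64(14.2), np.float64(56.5))
old needle (np.float64(-4.2), np.float64(50.8)) mark ctr (np.float64(13.6), np.float64(56.9))
axis [-0.00280301 -0.57356959  0.81915204] grip25 [ 0.56084576 -0.08773757  0.0966788 ] TCP at [ 0.56085136 -0.08659043  0.0950405 ] standoff [ 0.56057106 -0.14394739  0.1769557 ]
```

>>> drive_tool(plan=[[-1, 0, 0, 0, 0, 0, -10], [-1, 0, 0, 0, 0, 0, -10], [-1, 0, 0, 0, 0, 0, -10], [-1, 0, 0, 0, 0, 0, -10], [-1, 0, 0, 0, 0, 0, -10], [-1, 0, 0, 0, 0, 0, -10], [-1, 0, 0, 0, 0, 0, -10], [-1, 0, 0, 0, 0, 0, -10], [-1, 0, 0, 0, 0, 0, -10], [-1, 0, 0, 0, 0, 0, 0]])

```text
t: 14.12
ee_pos: [0.5621, -0.2019, 0.3147]
tool_rot: [[-0.003, 1.0, 0.0], [1.0, 0.003, 0.0], [0.0, 0.0, -1.0]]
ft_force: [0.1, -0.2, -0.9]
width: 0.0941
finger_force: 0.0
```

>>> drive_tool(plan=[[-1, 0, 0, 0, 0, 7, 0], [-1, 0, 0, 0, 0, 7, 0], [-1, 0, 0, 0, 0, 7, 0], [-1, 0, 0, 0, 0, 7, 0], [-1, 0, 0, 0, 0, 7, 0], [-1, 0, 0, 0, 0, 0, 0], [-1, 0, 0, 0, 0, 0, 0]], newtons=12)

```text
t: 15.0
ee_pos: [0.5621, -0.2028, 0.3148]
tool_rot: [[-0.002, 1.0, -0.002], [0.82, 0.003, 0.572], [0.572, -0.0, -0.82]]
ft_force: [0.4, 0.1, 0.1]
width: 0.0944
finger_force: 0.0
```

```bash
python3 - <<'E'
from dial import *
s=r.state();R=np.array(s["tool_rot"]);p=np.array(s["ee_pos"]);C[0]-=.0018
print(s["joint_pos"],R.round(3).tolist(),p)
print("to standoff 100mm",R.T@(C+.123*ax-p),"to grip",R.T@(C+.0235*ax-p), "rotvec tool",np.degrees(cv2.Rodrigues(R.T@np.column_stack([np.cross(rt,-ax),rt,-ax]))[0].ravel()))
E
```

```text
[-41.87958088  23.83177001  68.88707344  26.89835498 110.12289632
 -37.8145536 ] [[-0.002, 1.0, -0.002], [0.82, 0.003, 0.572], [0.572, -0.0, -0.82]] [ 0.56205612 -0.20283775  0.31481186]
to standoff 100mm [-0.03057836 -0.00308126  0.14676054] to grip [-0.0304134  -0.00261701  0.24625932] rotvec tool [-0.2670352   0.09583054  0.35876437]
```

>>> drive_tool(plan=[[-0.3, -0.0155, -0.0015, 0.03, 0, 0, 0], [-0.3, -0.015, -0.0015, 0.03, 0, 0, 0], [-0.3, 0, 0, 0.04, 0, 0, 0], [-0.3, 0, 0, 0.04, 0, 0, 0], [-0.3, 0, 0, 0.03, 0, 0, 0], [-0.3, 0, 0, 0.02, 0, 0, 0], [-0.3, 0, 0, 0, 0, 0, 0]])

```text
t: 15.88
ee_pos: [0.5582, -0.118, 0.1411]
tool_rot: [[-0.003, 1.0, -0.004], [0.819, 0.005, 0.574], [0.574, -0.001, -0.819]]
ft_force: [0.9, 0.6, -0.3]
width: 0.0609
finger_force: 0.0
```

>>> drive_tool(plan=[[-0.3, 0, 0, 0.02, 0, 0, 0], [-0.3, 0, 0, 0.015, 0, 0, 0], [-0.3, 0, 0, 0.01, 0, 0, 0], [-0.3, 0, 0, 0.005, 0, 0, 0], [-0.3, 0, 0, 0.003, 0, 0, 0], [-0.3, 0, 0, 0, 0, 0, 0]])

```text
t: 16.62
ee_pos: [0.5586, -0.0893, 0.0979]
tool_rot: [[-0.002, 1.0, -0.001], [0.819, 0.003, 0.573], [0.573, 0.0, -0.819]]
ft_force: [-0.9, 0.0, -0.3]
width: 0.0612
finger_force: 0.0
```

```bash
python3 - <<'E'
from dial import *
s=r.state();R=np.array(s["tool_rot"]);p=np.array(s["ee_pos"]);C[0]-=.0018
print(s["ft_force"],s["width"],p,"to grip",R.T@(C+.0235*ax-p))
f,_,_=cam("scene");cv2.imwrite("pics/g1.png",cv2.resize(f[140:260,200:350],None,fx=5,fy=5,interpolation=cv2.INTER_CUBIC))
E
```

```text
[-0.86032409  0.02525984 -0.31122275] 0.061206061343070946 [ 0.5585751  -0.08928976  0.09794467] to grip [0.00054487 0.00048099 0.00342646]
```

View pics/g1.png

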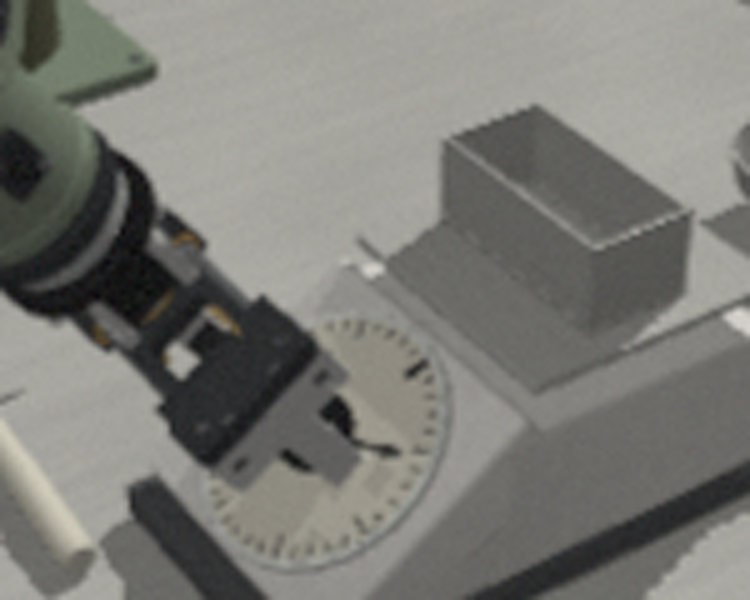

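>>> drive_tool(plan=[[-0.3, 0, 0, 0.0025, 0, 0, 0], [-0.3, 0, 0, 0, 0, 0, 0], [1, 0, 0, 0, 0, 0, 0], [1, 0, 0, 0, 0, 0, 0], [1, 0, 0, 0, 0, 0, 0], [1, 0, 0, 0, 0, 0, 0], [1, 0, 0, 0, 0, 0, 0], [1, 0, 0, 0, 0, 0, 0]], newtons=12)

```text
t: 17.68
ee_pos: [0.56, -0.0878, 0.0959]
tool_rot: [[-0.003, 1.0, 0.002], [0.82, 0.001, 0.573], [0.573, 0.003, -0.82]]
ft_force: [5.0, 2.0, -3.1]
width: 0.0396
finger_force: 12.0
```

>>> drive_tool(plan=[[1, 0, 0.0015, 0, 0, 0, 0], [1, 0, 0, 0, 0, 0, 5], [1, 0, 0, 0, 0, 0, 6], [1, 0, 0, 0, 0, 0, 6], [1, 0, 0, 0, 0, 0, 6], [1, 0, 0, 0, 0, 0, 6], [1, 0, 0, 0, 0, 0, 6], [1, 0, 0, 0, 0, 0, 6], [1, 0, 0, 0, 0, 0, 5], [1, 0, 0, 0, 0, 0, 0]])

```text
t: 18.92
ee_pos: [0.5588, -0.0873, 0.0962]
tool_rot: [[0.717, 0.697, -0.004], [0.572, -0.585, 0.575], [0.398, -0.415, -0.818]]
ft_force: [-3.7, 0.7, 3.6]
width: 0.0398
finger_force: 12.0
```

```bash
python3 - <<'E'
from dial import *
s=r.state();print(s["ft_force"],s["moment"],s["width"],s["joint_pos"])
a,_,_=cam("scene");b,_,_=cam("top");np.savez("g2.npz",a=a,b=b)
A=cv2.resize(a[195:270,225:315],None,fx=8,fy=8,interpolation=cv2.INTER_CUBIC)
cv2.imwrite("pics/g2.png",A)
E
```

```text
[-3.65667214  0.67584036  3.55503754] [0.0015624  0.48257004 0.20605775] 0.03981559092752844 [-34.00717253  29.0905974   89.00424799  28.44421655  84.33464903
   3.15595519]
```

View pics/g2.png

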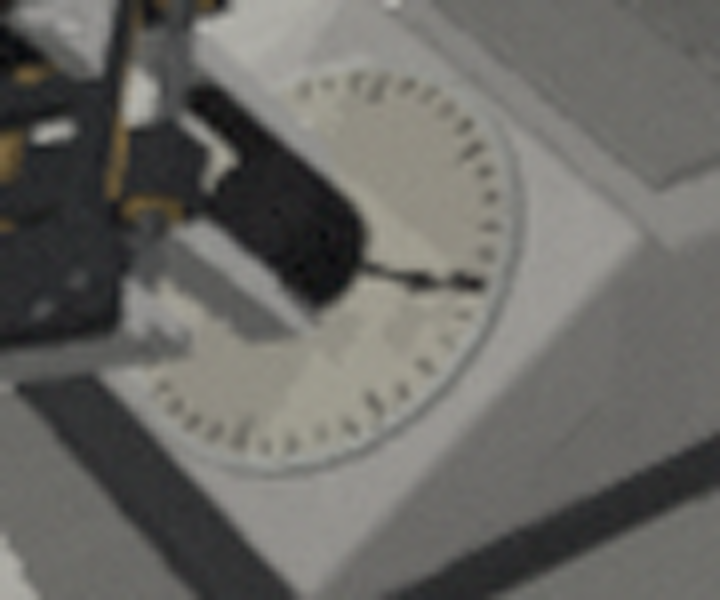

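The zero mark at (465,283) is nearly in line with the needle tip at (440,282). I'll measure the residual by unwrapping the dial.

```bash
cat > unwrap.py <<'E'
from dial import *
from scipy.optimize import least_squares as LS
def run(img,n):
    dd=np.load(n+"1.npz");K,T=dd["K"],dd["T"]; g=cv2.cvtColor(img,cv2.COLOR_BGR2GRAY).astype(np.float32)
    def at(a,rad,C):
        p=C+.003*ax+rad*(np.cos(a)*up+np.sin(a)*rt); return proj(K,T,p)
    def prof(C):
        A=np.radians(np.arange(45,90,.25)); out={}
        for rad in (.032,.035,.038,.041,.044,.047,.053,.055,.057,.059,.061):
            m=np.array([at(a,rad,C) for a in A],np.float32)
            v=cv2.remap(g,m[:,:1],m[:,1:],cv2.INTER_CUBIC).ravel()
            w=np.clip(np.median(v)-15-v,0,None); k=np.argmax(w); sel=np.abs(np.arange(len(A))-k)<40
            out[rad]=(np.degrees((w*A*sel).sum()/max(w.sum()*0+(w*sel).sum(),1e-6)).round(1),round(float(w.max())))
        return out
    for dx in(0,-.002,-.004): print(n,dx,{int(k*1e3):v for k,v in prof(C+[dx,0,0]).items()})
z=np.load("g2.npz") 
if __name__=="__main__":
    run(z["a"],"scene"); run(z["b"],"top")
E
python3 unwrap.py
```

```text
scene 0 {32: (np.float64(62.3), 67), 35: (np.float64(62.7), 75), 38: (np.float64(63.1), 87), 41: (np.float64(62.9), 78), 44: (np.float64(63.1), 52), 47: (np.float64(62.2), 34), 53: (np.float64(60.6), 79), 55: (np.float64(60.9), 78), 57: (np.float64(60.7), 83), 59: (np.float64(60.2), 64), 61: (np.float64(60.0), 32)}
scene -0.002 {32: (np.float64(63.9), 63), 35: (np.float64(63.8), 71), 38: (np.float64(64.3), 82), 41: (np.float64(64.2), 87), 44: (np.float64(64.3), 67), 47: (np.float64(64.1), 41), 53: (np.float64(61.4), 70), 55: (np.float64(61.7), 79), 57: (np.float64(61.8), 78), 59: (np.float64(61.5), 82), 61: (np.float64(61.0), 61)}
scene -0.004 {32: (np.float64(65.5), 55), 35: (np.float64(65.3), 67), 38: (np.float64(65.3), 75), 41: (np.float64(65.6), 88), 44: (np.float64(65.3), 82), 47: (np.float64(65.4), 58), 53: (np.float64(62.6), 50), 55: (np.float64(62.4), 71), 57: (np.float64(62.7), 79), 59: (np.float64(62.7), 79), 61: (np.float64(62.3), 80)}
top 0 {32: (np.float64(70.7), 43), 35: (np.float64(70.2), 28), 38: (np.float64(69.9), 40), 41: (np.float64(70.2), 61), 44: (np.float64(69.4), 48), 47: (np.float64(68.7), 24), 53: (np.float64(63.5), 50), 55: (np.float64(63.7), 58), 57: (np.float64(63.2), 50), 59: (np.float64(62.7), 52), 61: (np.float64(63.0), 49)}
top -0.002 {32: (np.float64(71.7), 43), 35: (np.float64(71.8), 37), 38: (np.float64(71.0), 27), 41: (np.float64(71.0), 50), 44: (np.float64(71.0), 59), 47: (np.float64(69.8), 40), 53: (np.float64(64.7), 32), 55: (np.float64(64.5), 51), 57: (np.float64(64.6), 56), 59: (np.float64(64.1), 47), 61: (np.float64(63.6), 52)}
top -0.004 {32: (np.float64(72.6), 33), 35: (np.float64(72.8), 47), 38: (np.float64(72.5), 31), 41: (np.float64(71.7), 34), 44: (np.float64(71.9), 58), 47: (np.float64(71.4), 53), 53: (np.float64(67.8), 16), 55: (np.float64(65.5), 33), 57: (np.float64(65.4), 53), 59: (np.float64(65.4), 53), 61: (np.float64(64.8), 45)}
```

>>> drive_tool(plan=[[1, 0, 0, 0, 0, 0, 1.5], [1, 0, 0, 0, 0, 0, 1.5], [1, 0, 0, 0, 0, 0, 0], [1, 0, 0, 0, 0, 0, 0]])

```text
t: 19.52
ee_pos: [0.5587, -0.0873, 0.0962]
tool_rot: [[0.753, 0.658, -0.004], [0.54, -0.614, 0.575], [0.376, -0.435, -0.818]]
ft_force: [-4.9, 1.1, 5.2]
width: 0.0395
finger_force: 12.0
```

```bash
cat > m.py <<'E'
from unwrap import *
a=np.mean([cam("scene")[0] for _ in range(4)],0).astype(np.uint8);b=np.mean([cam("top")[0] for _ in range(4)],0).astype(np.uint8)
run(a,"scene");run(b,"top"); np.savez("g3.npz",a=a,b=b)
s=r.state();print(s["tool_rot"],s["ft_force"])
A=[cv2.resize(a[205:260,250:305],(390,390),interpolation=cv2.INTER_CUBIC),cv2.resize(b[180:240,260:320],(390,390),interpolation=cv2.INTER_CUBIC)]
cv2.imwrite("pics/g4.png",np.hstack(A))
E
python3 m.py
```

```text
scene 0 {32: (np.float64(62.3), 69), 35: (np.float64(62.8), 77), 38: (np.float64(63.2), 86), 41: (np.float64(63.0), 75), 44: (np.float64(63.2), 57), 47: (np.float64(63.7), 50), 53: (np.float64(64.2), 84), 55: (np.float64(64.2), 89), 57: (np.float64(64.0), 87), 59: (np.float64(63.1), 77), 61: (np.float64(63.5), 44)}
scene -0.002 {32: (np.float64(63.9), 63), 35: (np.float64(63.8), 73), 38: (np.float64(64.3), 83), 41: (np.float64(64.3), 84), 44: (np.float64(64.2), 67), 47: (np.float64(64.4), 50), 53: (np.float64(65.0), 78), 55: (np.float64(65.1), 84), 57: (np.float64(65.1), 89), 59: (np.float64(64.7), 85), 61: (np.float64(64.0), 71)}
scene -0.004 {32: (np.float64(65.5), 57), 35: (np.float64(65.2), 67), 38: (np.float64(65.3), 77), 41: (np.float64(65.6), 87), 44: (np.float64(65.3), 79), 47: (np.float64(65.4), 60), 53: (np.float64(65.9), 65), 55: (np.float64(65.9), 79), 57: (np.float64(66.0), 84), 59: (np.float64(65.9), 88), 61: (np.float64(65.3), 86)}
top 0 {32: (np.float64(70.6), 41), 35: (np.float64(70.1), 27), 38: (np.float64(69.9), 41), 41: (np.float64(70.2), 60), 44: (np.float64(69.4
[... 271 characters left out ...]
 41: (np.float64(71.0), 50), 44: (np.float64(70.9), 58), 47: (np.float64(69.9), 38), 53: (np.float64(68.1), 45), 55: (np.float64(67.8), 45), 57: (np.float64(67.2), 33), 59: (np.float64(66.7), 46), 61: (np.float64(66.9), 50)}
top -0.004 {32: (np.float64(72.8), 33), 35: (np.float64(72.8), 45), 38: (np.float64(72.4), 29), 41: (np.float64(71.7), 34), 44: (np.float64(71.9), 57), 47: (np.float64(71.4), 52), 53: (np.float64(69.7), 35), 55: (np.float64(68.9), 45), 57: (np.float64(68.5), 44), 59: (np.float64(67.9), 34), 61: (np.float64(67.4), 47)}
[[ 0.75290029  0.65811964 -0.0044366 ]
 [ 0.54044981 -0.61440892  0.57481795]
 [ 0.3755731  -0.43517837 -0.81826929]] [-5.75365638  0.71447121  4.8738788 ]
```

>>> drive_tool(plan=[[0, 0, 0, 0, 0, 0, 0], [-0.3, 0, 0, 0, 0, 0, 0], [-0.3, 0, 0, 0, 0, 0, 0], [-0.3, 0, 0, -0.02, 0, 0, 0], [-0.3, 0, 0, -0.04, 0, 0, 0], [-0.3, 0, 0, -0.05, 0, 0, 0], [-0.3, 0, 0, -0.05, 0, 0, 0], [-0.3, 0, 0, -0.05, 0, 0, 0], [-0.3, 0, 0, -0.04, 0, 0, 0], [-0.3, 0, 0, 0, 0, 0, 0]])

```text
t: 21.18
ee_pos: [0.5614, -0.2343, 0.3047]
tool_rot: [[0.752, 0.659, 0.005], [0.54, -0.621, 0.568], [0.378, -0.425, -0.823]]
ft_force: [0.1, -0.4, 0.3]
width: 0.0607
finger_force: 0.0
```

```bash
python3 m.py
```

```text
scene 0 {32: (np.float64(62.3), 64), 35: (np.float64(62.7), 77), 38: (np.float64(63.1), 82), 41: (np.float64(62.9), 73), 44: (np.float64(63.2), 54), 47: (np.float64(63.7), 48), 53: (np.float64(64.2), 81), 55: (np.float64(64.2), 86), 57: (np.float64(63.9), 83), 59: (np.float64(63.2), 76), 61: (np.float64(63.5), 45)}
scene -0.002 {32: (np.float64(63.9), 62), 35: (np.float64(63.8), 69), 38: (np.float64(64.3), 82), 41: (np.float64(64.3), 80), 44: (np.float64(64.2), 64), 47: (np.float64(64.5), 48), 53: (np.float64(65.0), 75), 55: (np.float64(65.1), 81), 57: (np.float64(65.1), 85), 59: (np.float64(64.6), 82), 61: (np.float64(64.1), 70)}
scene -0.004 {32: (np.float64(65.5), 55), 35: (np.float64(65.3), 64), 38: (np.float64(65.3), 75), 41: (np.float64(65.6), 85), 44: (np.float64(65.3), 76), 47: (np.float64(65.4), 58), 53: (np.float64(65.8), 63), 55: (np.float64(65.8), 76), 57: (np.float64(65.9), 81), 59: (np.float64(65.9), 85), 61: (np.float64(65.3), 82)}
top 0 {32: (np.float64(70.5), 40), 35: (np.float64(70.3), 27), 38: (np.float64(69.9), 38), 41: (np.float64(70.2), 57), 44: (np.float64(69.4
[... 268 characters left out ...]
7), 41: (np.float64(71.0), 47), 44: (np.float64(70.9), 57), 47: (np.float64(69.9), 37), 53: (np.float64(68.2), 45), 55: (np.float64(67.8), 43), 57: (np.float64(67.2), 32), 59: (np.float64(66.7), 44), 61: (np.float64(66.9), 48)}
top -0.004 {32: (np.float64(72.8), 31), 35: (np.float64(72.7), 44), 38: (np.float64(72.5), 29), 41: (np.float64(71.7), 33), 44: (np.float64(71.9), 54), 47: (np.float64(71.4), 51), 53: (np.float64(69.8), 34), 55: (np.float64(68.9), 45), 57: (np.float64(68.5), 43), 59: (np.float64(67.8), 32), 61: (np.float64(67.4), 45)}
[[ 0.75338562  0.65756845 -0.00372071]
 [ 0.53957209 -0.61494155  0.57507291]
 [ 0.37586178 -0.43525925 -0.8180937 ]] [0.74062429 0.0959067  0.48232282]
```

View pics/g4.png

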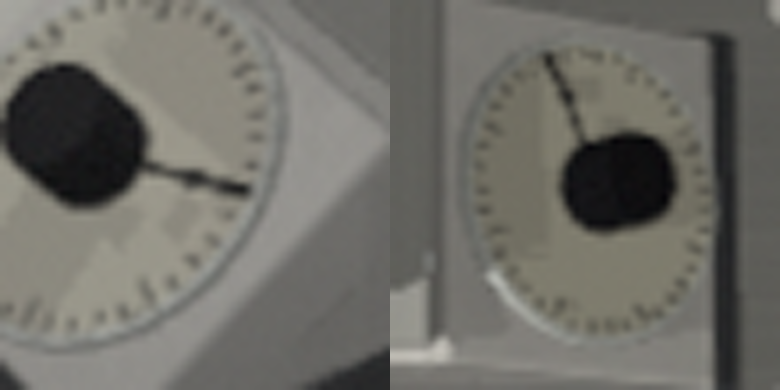

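The scene crop shows the needle (148,167)→(195,178) in line with the mark at (247,190). The top view agrees within its resolution. The dish is in place and the gripper is clear.

```bash
python3 -c "
from bench import r
print(r.sign_off())"
```

```text
the job is handed in; nothing more can be done
None
```

The dish stands upright within about 3 mm of the platform's middle, and the needle points at the zero mark to within about 1° in the scene camera. The coarser top view reads 2–3° off, about its own error. The arm touches nothing, and the job was handed in at about 22 s.

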